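Change over a feed bed held by a left-hand screw

ROBOT

A 7-joint arm with a two-finger parallel gripper is mounted at the origin on the work surface. World frame = base frame: x ahead of the robot, y to its left, z up, the work surface at z = 0. Lengths are in m, angles in rad, forces in N, time in s.
With the tool pointing down it reaches from about 0.425 to 0.875 m from the base axis. Payload 4.7 kg.
Tool frame: the origin (TCP) lies midway between the tips of the shut fingers; the grasp point (between the pads) lies 19 mm behind it; z points along the fingers, x is the direction in which the jaws open and shut, and the axes are right-handed (so a half turn about z gives the same grasp; the last joint's range is limited). The gripper opens to 87 mm and grips with 3 to 60 N. Pads are 19 mm wide; open, the fingers measure 117 mm over their backs; the gripper's body (75 mm by 190 mm) begins 51 mm behind the grasp point.
Start: joints at [1.319, 0.321, -0.07, 1.45, 0.023, 1.371, -0.057], TCP at [0.171, -0.627, 0.223] pointing down, gripper open.
Joint ranges: [-2.86, 2.86], [-0.3, 2.09], [-1.38, 1.24], [0.06, 2.45], [-1.56, 4.7], [0.09, 2.05], [-2.69, 2.69]. Speed limits (rad/s): [2.57, 2.57, 3.14, 3.14, 3.14, 3.14, 3.14].

INTERFACE

Orientations are given as a rotation vector (axis times angle).
In Python, from bench import get_state, eyes, ticket gives the robot as it stands.
- The arm moves only by the tool carry_out, never from a script. Its argument "motion" is a list of rows, each a list of 2 entries, a list of its own where there are three numbers: the shift along the world's x, y, z in m, then the turn about the world's z in rad. A call has 1 to 20 rows; each row is the pose to reach, as a shift and turn from the pose commanded when the call began; what a row does not reach only later rows make up. A row lasts 1/10 s, in which the tool goes at most 50 mm and 8.59 degrees, less where a joint would pass 70% of its speed; a pose out of reach is approached as far as the arm can. A call with a gripper value outside its range is refused whole. "grip" is the gripper command: -1 is fully open, 1 is shut, values between are in proportion, set as the call begins (left out, the last holds). The fingers move at their own pace and stop on an object; "squeeze" is the grip in N (left out, the last holds). Time passes only in rows, so rows that repeat a pose let the fingers close. It gives the time, the measured TCP pose, the force and the opening at its end, in the units of the state.
- get_state(): the state, without advancing time (a new reading comes with each control period).
- eyes.get_image(name): name is "scene" or "top" or "wrist"; returns a dict with "pixels" (384x512x3 uint8, blue, green, red), "mtx" (3x3 intrinsics, pixels), "extrinsics" (4x4, takes a point from camera to world coordinates). Camera axes: x right, y down, z forward; pixel columns grow to the right and rows downward; lengths in m; the calibration is good to about 2 mm. A picture is of the moment at which its call begins. There is no depth.
- ticket.close_job(): hands the job in, once; it reports no verdict.
The state is a dict: "time": time; "joint_positions": joint angles; "qd": joint speeds; "joint_torque": joint torques, N m; "position": TCP position; "tool_rot": TCP orientation; "ft_force": force on the tool from outside, world axes, zero at the start; "torque": the same for the moment, N m; "grip_width": opening from 0.0 (shut) to 1.0 (fully open).
Only numpy, scipy, OpenCV 4.12 (cv2) and the standard library are available. Lean on these libraries where they do the work, as an engineer would, in place of code of your own. Each camera call takes 0.05 s, during which the arm holds its last target. There are 200 camera calls.

TASK

Change over the feed bed: its keeper screw has a left-hand thread, so undo it clockwise until the keeper is right back at its stop, lift the plastic blanks out into the black tray, and set every aluminium guide block that lies on the bench flat and square in a bay of its own. Then turn the screw anticlockwise until the keeper is fully home over the blocks, and only after that press the interlock switch until it snaps down and stays down. Leave the other things on the bench where they are.

Things in the scene. Friction and masses are not known exactly. Their poses are not given: they have to be found in the camera images.
- bed: Fixed aluminium feed bed, 262 mm wide (y). Origin at bench level under the middle bay; x points from the keeper to the far end wall (inner face at x = 36.5 mm, top 31 mm above bench), z up. Three bays along y, floor 15 mm above the bench, each 72 mm wide between 10 mm ridges standing 12 mm above the floor. Grey drive housing 34 mm high, 110 mm wide, from x = -77 to -167 mm.
- bay0 (a point): Centre of bay 0's floor (y = -82 mm in the bed), 15 mm above the bench, axes as the bed's. A block sits in the bay with its origin at this point (up to 4 mm off in y and 1.5 mm in x once the keeper is home), its x axis along the bed's x, either way round.
- bay1 (a point): Centre of bay 1's floor (y = 0 mm in the bed), 15 mm above the bench, axes as the bed's. A block sits in the bay with its origin at this point (up to 4 mm off in y and 1.5 mm in x once the keeper is home), its x axis along the bed's x, either way round.
- bay2 (a point): Centre of bay 2's floor (y = 82 mm in the bed), 15 mm above the bench, axes as the bed's. A block sits in the bay with its origin at this point (up to 4 mm off in y and 1.5 mm in x once the keeper is home), its x axis along the bed's x, either way round.
- keeper_lip (a point): Middle of the edge of the keeper's lip. The keeper is a steel bar along the near side of all bays; home, its lip (39 to 47 mm above the bench) overhangs the near edge of each block base by 9 mm, so nothing can be lifted out or put in. It slides back toward the robot side (bed -x) 5 mm per rad of the screw and clears the bases from 3 rad on.
- screw (a joint): Keeper screw, left-hand thread, upright axis: 0 rad = keeper fully home (stop); grows as it is turned CLOCKWISE seen from above (loosening); stop at 3.7 rad = keeper right back. Anticlockwise tightens. Light friction (0.12 N m), stays where it is left, does not rise. Starts near 0; at least 3.2 counts as open, at most 0.2 as home.
- screw_grip (a point): Point on the screw's axis at the height to grip it: middle of its black bar handle, 70 mm above the bench. Bar 80 mm long along this point's x axis, 16 mm thick in y, from 52 to 84 mm above the bench. The point turns with the screw. The bed is fixed, the axis lies at bed x = -122 mm, y = 0.
- switch_top (a point): Centre of the top of the switch cap: a bare steel cap 40 mm across on a grey 80 x 80 x 45 mm box fixed to the bench, cap top 64 mm above the bench when up.
- switch (a joint): Interlock switch: 0 m = up, 0.010 m = latched down. Snap-through: resists with up to about 7 N over the first millimetres, gives way past 5 mm and then pulls itself down to 10 mm and stays. Pressed less than 5 mm it springs back. Once down it cannot be raised again.
- tray: Fixed black open tray, 210 (x) x 122 (y) x 28 mm high, walls and floor about 4 to 5 mm. Origin under its centre, z up.
- blank0: Grey plastic blank, 180 g, up to two of the three are present; a present one starts in bay 0 under the keeper. Base 70 (x) x 64 (y) x 20 mm high; origin at the centre of its underside, z up. A round upright post 30 mm across stands on its centre, from 20 to 62 mm height, to grip it by.
- blank1: Grey plastic blank, 180 g, up to two of the three are present; a present one starts in bay 1 under the keeper. Base 70 (x) x 64 (y) x 20 mm high; origin at the centre of its underside, z up. A round upright post 30 mm across stands on its centre, from 20 to 62 mm height, to grip it by.
- blank2: Grey plastic blank, 180 g, up to two of the three are present; a present one starts in bay 2 under the keeper. Base 70 (x) x 64 (y) x 20 mm high; origin at the centre of its underside, z up. A round upright post 30 mm across stands on its centre, from 20 to 62 mm height, to grip it by.
- guide0: Aluminium guide block, 320 g, two or three of the three are present, lying flat on the bench. Base 70 (x) x 64 (y) x 20 mm high; origin at the centre of its underside, z up. An upright rib (40 mm along x, 14 mm thick in y, from 20 to 62 mm height, with a small brass tube through it along x) stands on its centre, to grip it by.
- guide1: Aluminium guide block, 320 g, two or three of the three are present, lying flat on the bench. Base 70 (x) x 64 (y) x 20 mm high; origin at the centre of its underside, z up. An upright rib (40 mm along x, 14 mm thick in y, from 20 to 62 mm height, with a small brass tube through it along x) stands on its centre, to grip it by.
- guide2: Aluminium guide block, 320 g, two or three of the three are present, lying flat on the bench. Base 70 (x) x 64 (y) x 20 mm high; origin at the centre of its underside, z up. An upright rib (40 mm along x, 14 mm thick in y, from 20 to 62 mm height, with a small brass tube through it along x) stands on its centre, to grip it by.
- roller: Bystander: black rubber feed roller standing upright, 44 mm across, 56 mm high.
- spool: Bystander: wire spool lying flat, 90 mm across, 65 mm high.
- driver: Bystander: screwdriver.
- spanner: Bystander: spanner.
- cleaner: Bystander: bottle 60 mm across, 120 mm high.
Not all that is in view belongs to the job. What is shaped like the guide2 but green is not meant. What is shaped like the guide1 but green is not meant.

How it is judged:
On the way, in this order (a step that is already met when the one before it is completed fails the run):
1. the screw is turned clockwise until the keeper is back (value of joint screw above 3.1 rad), for 0.2 s.
2. with the keeper back, every blank is in the tray and every guide block sits in a bay (((distance between guide0 and bay0 below 0.01 m and angle between the x axis of guide0 and the x axis of bed, either way round below 0.2 rad and angle between guide0's own z axis and vertical below 0.12 rad) or (distance between guide0 and bay1 below 0.01 m and angle between the x axis of guide0 and the x axis of bed, either way round below 0.2 rad and angle between guide0's own z axis and vertical below 0.12 rad) or (distance between guide0 and bay2 below 0.01 m and angle between the x axis of guide0 and the x axis of bed, either way round below 0.2 rad and angle between guide0's own z axis and vertical below 0.12 rad)) and ((distance between guide1 and bay0 below 0.01 m and angle between the x axis of guide1 and the x axis of bed, either way round below 0.2 rad and angle between guide1's own z axis and vertical below 0.12 rad) or (distance between guide1 and bay1 below 0.01 m and angle between the x axis of guide1 and the x axis of bed, either way round below 0.2 rad and angle between guide1's own z axis and vertical below 0.12 rad) or (distance between guide1 and bay2 below 0.01 m and angle between the x axis of guide1 and the x axis of bed, either way round below 0.2 rad and angle between guide1's own z axis and vertical below 0.12 rad)) and ((distance between guide2 and bay0 below 0.01 m and angle between the x axis of guide2 and the x axis of bed, either way round below 0.2 rad and angle between guide2's own z axis and vertical below 0.12 rad) or (distance between guide2 and bay1 below 0.01 m and angle between the x axis of guide2 and the x axis of bed, either way round below 0.2 rad and angle between guide2's own z axis and vertical below 0.12 rad) or (distance between guide2 and bay2 below 0.01 m and angle between the x axis of guide2 and the x axis of bed, either way round below 0.2 rad and angle between guide2's own z axis and vertical below 0.12 rad)) and x of blank0 in the frame of tray between -0.1 and 0.1 m and y of blank0 in the frame of tray between -0.058 and 0.058 m and z of each of blank0, blank1, blank2 in the frame of tray below 0.05 m and x of blank1 in the frame of tray between -0.1 and 0.1 m and y of blank1 in the frame of tray between -0.058 and 0.058 m and x of blank2 in the frame of tray between -0.1 and 0.1 m and y of blank2 in the frame of tray between -0.058 and 0.058 m and value of joint screw above 2.8 rad), for 0.2 s.
3. the screw is turned anticlockwise until the keeper is home over the blocks (((distance between guide0 and bay0 below 0.01 m and angle between the x axis of guide0 and the x axis of bed, either way round below 0.2 rad and angle between guide0's own z axis and vertical below 0.12 rad) or (distance between guide0 and bay1 below 0.01 m and angle between the x axis of guide0 and the x axis of bed, either way round below 0.2 rad and angle between guide0's own z axis and vertical below 0.12 rad) or (distance between guide0 and bay2 below 0.01 m and angle between the x axis of guide0 and the x axis of bed, either way round below 0.2 rad and angle between guide0's own z axis and vertical below 0.12 rad)) and ((distance between guide1 and bay0 below 0.01 m and angle between the x axis of guide1 and the x axis of bed, either way round below 0.2 rad and angle between guide1's own z axis and vertical below 0.12 rad) or (distance between guide1 and bay1 below 0.01 m and angle between the x axis of guide1 and the x axis of bed, either way round below 0.2 rad and angle between guide1's own z axis and vertical below 0.12 rad) or (distance between guide1 and bay2 below 0.01 m and angle between the x axis of guide1 and the x axis of bed, either way round below 0.2 rad and angle between guide1's own z axis and vertical below 0.12 rad)) and ((distance between guide2 and bay0 below 0.01 m and angle between the x axis of guide2 and the x axis of bed, either way round below 0.2 rad and angle between guide2's own z axis and vertical below 0.12 rad) or (distance between guide2 and bay1 below 0.01 m and angle between the x axis of guide2 and the x axis of bed, either way round below 0.2 rad and angle between guide2's own z axis and vertical below 0.12 rad) or (distance between guide2 and bay2 below 0.01 m and angle between the x axis of guide2 and the x axis of bed, either way round below 0.2 rad and angle between guide2's own z axis and vertical below 0.12 rad)) and value of joint screw below 0.3 rad), for 0.2 s.
4. the switch is pressed until it snaps down (value of joint switch above 0.0085 m), for 0.2 s.
At the end, for the whole second after the job is handed in: Every guide block sits in a bay (origin within 10 mm of the bay's point, square within 0.2 rad, level within 0.12 rad), every blank lies in the tray, all at rest; the screw stands below 0.3 rad and the switch is latched down (above 8.5 mm) (all of step 3 and x of blank0 in the frame of tray between -0.1 and 0.1 m and y of blank0 in the frame of tray between -0.058 and 0.058 m and z of each of blank0, blank1, blank2 in the frame of tray below 0.05 m and x of blank1 in the frame of tray between -0.1 and 0.1 m and y of blank1 in the frame of tray between -0.058 and 0.058 m and x of blank2 in the frame of tray between -0.1 and 0.1 m and y of blank2 in the frame of tray between -0.058 and 0.058 m and linear speed of each of guide0, guide1, guide2, blank0, blank1, blank2 below 0.02 m/s and value of joint switch above 0.0085 m); the robot touches nothing.
It fails at once if a bystander (roller, spool, screwdriver, spanner, bottle) is moved more than 50 mm (distance of any of roller, spool, driver, spanner, cleaner from where it was at the start of the episode above 0.05 m).
Of blank0, blank1, blank2 only 1 to 2 are there at a start; the rules pass over those that are not, and their reading is None.
Of guide0, guide1, guide2 only 2 to 3 are there at a start; the rules pass over those that are not, and their reading is None.
At some moment in a run one of guide0, guide1, guide2 may be knocked a few centimetres aside while the robot is not near it.
Once in a run the grip may slacken for a moment while it holds something.
It also fails if it takes over 210 s, if anything falls off the work surface, if the arm or the gripper's body presses on something with over 40 N, if the wrist force passes 120 N, or if a joint passes its speed limit or range.

## Working session

There is one attempt and no reset: what is moved stays moved. The work goes in short steps, Python scripts to look and compute and a tool call to move; the robot and the scene stay as the last step left them, time stands still between calls to the robot, and variables do not carry over. Pictures are saved under pics/ and viewed, about 12 in all and at most 16, crops included, and the job is handed in when it is done.

Besides the shell and the picture viewer there is one more tool, called after "Request:" as a command line: name --argument value ..., lists and objects as JSON in quotes. carry_out: Moves the arm, as the interface text tells. Its arguments: {"type":"object","properties":{"motion":{"type":"array","items":{"type":"array"}},"grip":{"type":"number"},"squeeze":{"type":"number"}},"required":["motion"]}

```bash
ls; mkdir -p pics
cat > h.py <<'E'
import sys; sys.path.insert(0,'.')
import numpy as np, cv2
from bench import get_state, eyes, ticket
def grab(n,save=None):
    d=eyes.get_image(n); im=np.array(d["pixels"]); 
    if save: cv2.imwrite('pics/'+save+'.png',im)
    return im,np.array(d["mtx"]),np.array(d["extrinsics"])
def ray(K,T,u,v,z):
    d=T[:3,:3]@np.linalg.inv(K)@np.array([u,v,1.]); o=T[:3,3]
    return o+d*(z-o[2])/d[2]
def proj(K,T,p):
    q=np.linalg.inv(T)@np.append(p,1); q=K@q[:3]; return q[:2]/q[2]
E
python3 - <<'E'
from h import *
for n in ["top","scene"]:
    im,K,T=grab(n,n); np.savez(n+'.npz',im=im,K=K,T=T); print(n,K.round(1).tolist(),T.round(3).tolist())
print(get_state())
a=cv2.imread('pics/top.png'); cv2.imwrite('pics/top2.png',cv2.resize(a,(800,600),interpolation=cv2.INTER_CUBIC))
a=cv2.imread('pics/scene.png'); cv2.imwrite('pics/scene2.png',cv2.resize(a,(800,600),interpolation=cv2.INTER_CUBIC))
E
```

```text
pics
top [[434.5, 0.0, 256.4], [0.0, 434.5, 196.5], [0.0, 0.0, 1.0]] [[-0.009, -0.993, 0.115, 0.442], [-1.0, 0.01, 0.003, 0.027], [-0.004, -0.115, -0.993, 1.434], [0.0, 0.0, 0.0, 1.0]]
scene [[453.4, 0.0, 260.5], [0.0, 453.4, 191.0], [0.0, 0.0, 1.0]] [[0.844, 0.368, -0.389, 1.094], [0.536, -0.597, 0.597, -0.753], [-0.012, -0.713, -0.701, 1.004], [0.0, 0.0, 0.0, 1.0]]
{'time': 0.1, 'joint_positions': array([ 1.31912588,  0.3217734 , -0.07003481,  1.45155549,  0.02263559,
        1.37078788, -0.05689658]), 'qd': array([ 1.07945157e-03, -2.32246728e-03,  1.26266859e-03, -2.31618136e-03,
       -8.85482863e-04,  7.51500465e-04,  5.58090955e-05]), 'joint_torque': array([-1.14330489e-04, -4.92573488e+01, -4.05832725e-01, -3.13398671e+01,
       -6.42616977e-02,  3.94414819e-02,  5.44731927e-05]), 'position': array([ 0.17050581, -0.62672801,  0.22155332]), 'tool_rot': array([-2.49543041e+00,  1.90696866e+00,  2.29870490e-03]), 'ft_force': array([-0.12968928, -0.23026   ,  0.24146851]), 'torque': array([-0.08437095, -0.02764782,  0.0193449 ]), 'grip_width': 0.997569755510744}
```

View pics/top2.png

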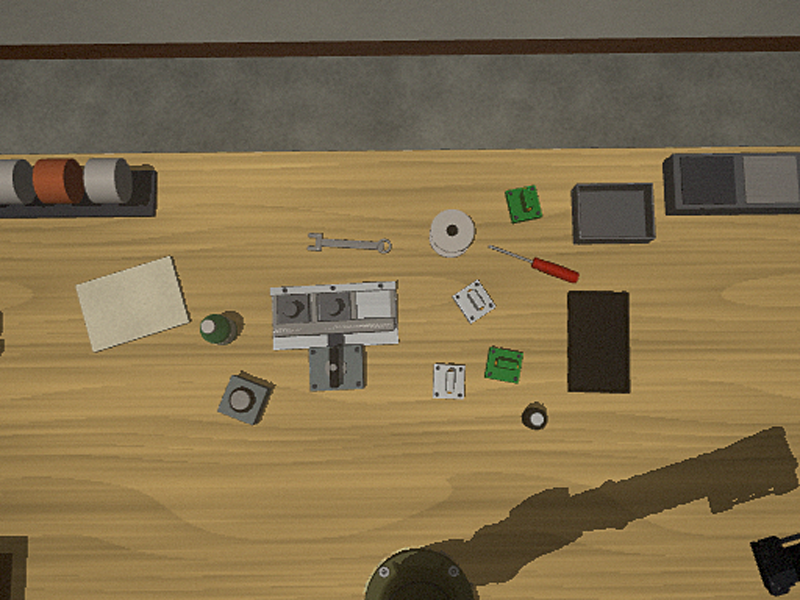

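View pics/scene2.png

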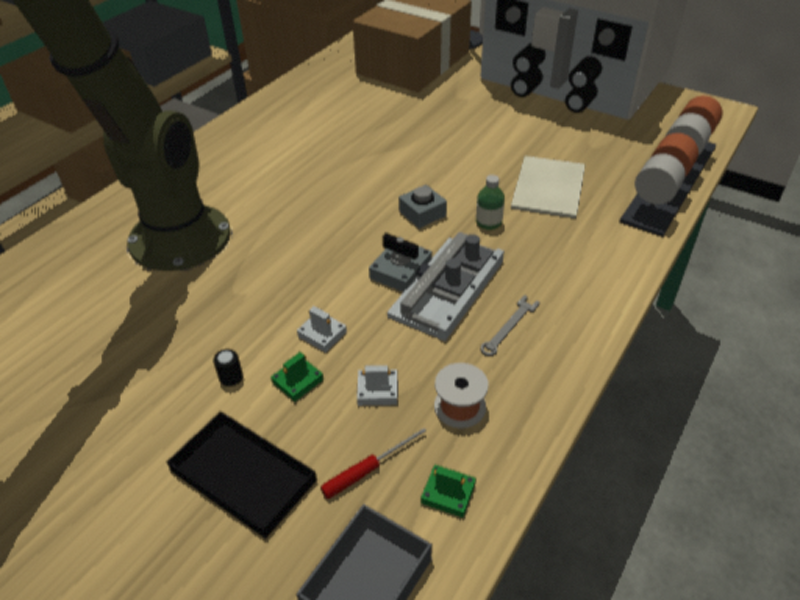

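Top view (800x600): the candidates for guide blocks are white blocks at (473,301) and (449,380), with green decoys at (523,204) and (504,365). I choose the white ones. The blanks are in the left bays at (292,307) and (337,306), and the right bay is empty. For the tray I choose the black one at (600,342), not the grey box at (613,213). The screw bar is at (336,366) and the switch at (241,398).

Run:
```python
from h import *
d=np.load('top.npz'); im,K,T=d['im'],d['K'],d['T']
c=im[170:280,135:410]; cv2.imwrite('pics/crop1.png',cv2.resize(c,None,fx=2.9,fy=2.9,interpolation=cv2.INTER_CUBIC))
hsv=cv2.cvtColor(im,cv2.COLOR_BGR2HSV)
m=((hsv[...,1]<45)&(hsv[...,2]>135)).astype(np.uint8)
for nm,z,mm in [("white",.02,m),("black",.028,(hsv[...,2]<50).astype(np.uint8)),("grey",.045,((hsv[...,1]<60)&(hsv[...,2]>50)&(hsv[...,2]<135)).astype(np.uint8))]:
    cs,_=cv2.findContours(mm,cv2.RETR_EXTERNAL,cv2.CHAIN_APPROX_NONE)
    for k in cs:
        if cv2.contourArea(k)<120: continue
        w=np.array([ray(K,T,u,v,z)[:2] for u,v in k[:,0]],np.float32)
        if not(.2<w[:,0].mean()<.95 and abs(w[:,1].mean())<.6): continue
        r=cv2.minAreaRect(w); print(nm,k[:,0].mean(0).round(1),np.round(r[0],4),np.round(r[1],4),round(r[2],1))
```

```text
white [286.8 243.8] [ 0.4498 -0.0664] [0.0626 0.0686] 85.8
white [191.  218.4] [0.5349 0.2412] [0.1112 0.0293] 89.5
white [237.9 215.9] [0.5428 0.0936] [0.0296 0.1113] 3.5
white [221.6 188. ] [0.619  0.1618] [0.0733 0.2175] 2.3
white [303.2 191.7] [ 0.6168 -0.1229] [0.0678 0.0615] 32.6
white [288.2 148.9] [ 0.7627 -0.0774] [0.0895 0.1016] 88.8
black [341.4 267.1] [ 0.3733 -0.2392] [0.0479 0.0411] 88.3
black [382.5 218.6] [ 0.5305 -0.3766] [0.1258 0.2098] 87.9
black [ 88.  121.1] [0.866  0.5935] [0.0645 0.0777] 87.2
grey [155.1 255.5] [0.4165 0.3529] [0.0824 0.0788] 68.1
grey [215.  206.5] [0.544  0.1652] [0.2171 0.2551] 2.4
grey [220.5 155.6] [0.7392 0.1381] [0.1702 0.0364] 88.0
grey [391.6 135.5] [ 0.7994 -0.416 ] [0.1235 0.1666] 0.2
```

View pics/crop1.png

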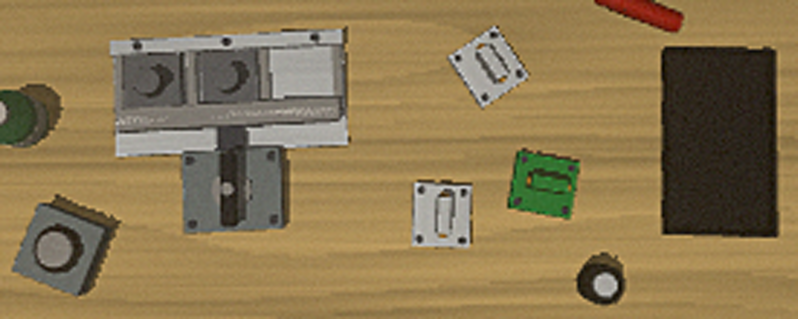

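The close crop confirms the choice: both white blocks have ribs, and the bed, screw and black tray are clear. The arm goes over the bed for a wrist view.

Request:
carry_out --motion '[[[0.03,0.037,0.01],0.146],[[0.06,0.074,0.02],0.292],[[0.09,0.111,0.03],0.438],[[0.12,0.148,0.04],0.584],[[0.15,0.185,0.05],0.73],[[0.18,0.222,0.06],0.876],[[0.21,0.259,0.07],1.022],[[0.24,0.296,0.08],1.168],[[0.27,0.333,0.09],1.314],[[0.28,0.37,0.1],1.46],[[0.28,0.41,0.11],1.606],[[0.28,0.45,0.12],1.752],[[0.28,0.49,0.13],1.898],[[0.28,0.53,0.14],2.044],[[0.28,0.57,0.14],2.19],[[0.28,0.61,0.14],2.336],[[0.28,0.65,0.14],2.482],[[0.28,0.69,0.14],2.628],[[0.28,0.71,0.14],2.774],[[0.28,0.71,0.14],2.92]]' --grip -1

```text
time: 2.1
position: [0.4499, 0.0871, 0.3626]
tool_rot: [-2.157, -2.284, -0.001]
ft_force: [0.2, 0.3, -0.6]
grip_width: 1.003
```

Run:
```python
from h import *
im,K,T=grab("wrist","w1"); np.savez('w1.npz',im=im,K=K,T=T); s=get_state(); print(T.round(3).tolist(),K[0,0],s['position'],s['tool_rot'],s['joint_positions'],s['ft_force'])
```

```text
[[-0.057, 0.968, 0.245, 0.383], [0.998, 0.055, 0.014, 0.083], [0.0, 0.245, -0.97, 0.524], [0.0, 0.0, 0.0, 1.0]] 338.9127396731855 [0.45024431 0.08481142 0.36244095] [ 2.15395001e+00  2.28665415e+00 -5.15709852e-04] [ 0.62137874 -0.13129261 -0.76511289  1.63268826 -0.09048011  1.60385766
  1.48814275] [-0.14399011 -0.86392743 -0.05168413]
```

View pics/w1.png

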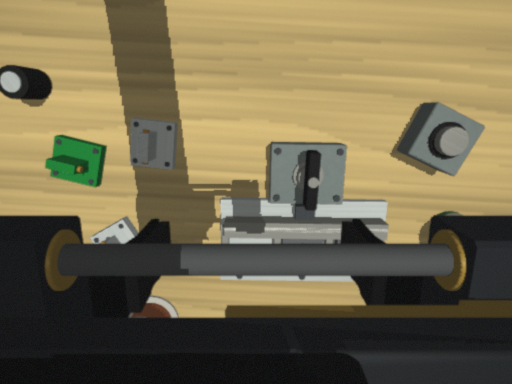

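Wrist view: the screw bar's top runs from (311,152) to (311,210), the housing is at (308,172) and the switch cap at (452,140). I'll measure the screw, bed yaw and switch from both views.

Run:
```python
from h import *
for n in ['w1','top']:
    d=np.load(n+'.npz'); im,K,T=d['im'],d['K'],d['T']; hsv=cv2.cvtColor(im,cv2.COLOR_BGR2HSV); V=hsv[...,2]
    for thr in (45,60):
        m=(V<thr).astype(np.uint8)
        cs,_=cv2.findContours(m,cv2.RETR_EXTERNAL,cv2.CHAIN_APPROX_NONE)
        for k in cs:
            w=np.array([ray(K,T,u,v,.084)[:2] for u,v in k[:,0]],np.float32)
            if len(w)>12 and .3<w[:,0].mean()<.56 and 0<w[:,1].mean()<.2 and k[:,0,1].mean()>100:
                r=cv2.minAreaRect(w); print(n,thr,k[:,0].mean(0).round(1),np.round(r[0],4),np.round(r[1],4),round(r[2],1))
    # housing / switch grey
    S=hsv[...,1]
    m=((S<70)&(V>55)&(V<135)).astype(np.uint8)
    if n=='w1': m[192:]=0
    cs,_=cv2.findContours(m,cv2.RETR_EXTERNAL,cv2.CHAIN_APPROX_NONE)
    for k in cs:
        if cv2.contourArea(k)<300: continue
        w=np.array([ray(K,T,u,v,.04)[:2] for u,v in k[:,0]],np.float32)
        if .2<w[:,0].mean()<.6 and 0<w[:,1].mean()<.4:
            r=cv2.minAreaRect(w); print(n,'grey',k[:,0].mean(0).round(1),np.round(r[0],4),np.round(r[1],4),round(r[2],1))
    c=im[130:215,255:400] if n=='w1' else im[195:255,165:300]
    print(n)
    g=c; cv2.imwrite(f'pics/c_{n}.png',cv2.resize(g,None,fx=5.5,fy=5.5,interpolation=cv2.INTER_CUBIC))
```

```text
w1 45 [309.2 181.8] [0.4768 0.1615] [0.0254 0.0799] 84.5
w1 60 [309.3 181.8] [0.4771 0.1615] [0.0279 0.0816] 84.2
w1 grey [307.6 166.8] [0.4666 0.1622] [0.0719 0.1086] 3.3
w1 grey [439.5 137.4] [0.4142 0.3468] [0.0966 0.0822] 68.3
w1
top 45 [213.1 231.8] [0.4894 0.1644] [0.0174 0.006 ] 75.5
top 60 [232. 237.] [0.4722 0.107 ] [0.     0.0247] 89.8
top 60 [214.2 233.3] [0.4837 0.1612] [0.0246 0.0839] 87.6
top 60 [210.2 218.1] [0.5324 0.1751] [0.0227 0.006 ] 16.0
top grey [154.8 255.4] [0.417  0.3556] [0.0793 0.0791] 68.1
top grey [214.8 206.5] [0.5445 0.1658] [0.2181 0.2562] 2.3
top
```

View pics/c_w1.png

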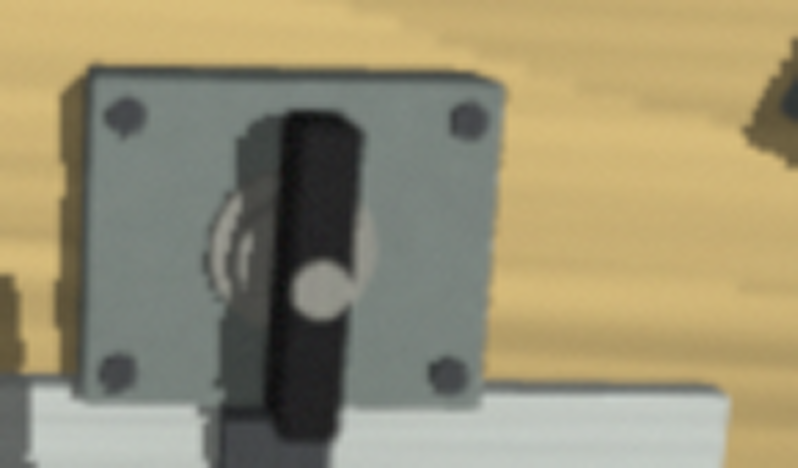

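The close view shows the bar with four housing bolts around it, which pin down the axis and the yaw.

Run:
```python
from h import *
d=np.load('w1.npz'); K,T=d['K'],d['T']
f=lambda u,v,z:ray(K,T,255+(u+.5)/5.5-.5,130+(v+.5)/5.5-.5,z)[:2]
B=[f(*p,.035) for p in [(125,117),(468,120),(117,373),(448,375)]]
print(np.round(B,4),np.mean(B,0))
for a,b in [(0,1),(2,3)]: v=B[b]-B[a]; print('y-axis yaw',np.degrees(np.arctan2(-v[0],v[1])))
for a,b in [(0,2),(1,3)]: v=B[b]-B[a]; print('x-axis yaw',np.degrees(np.arctan2(v[1],v[0])))
H=[f(*p,.034) for p in [(90,72),(503,85),(80,400),(483,405)]]
print('housing corners',np.round(H,4),np.mean(H,0), np.linalg.norm(H[1]-H[0]),np.linalg.norm(H[2]-H[0]))
E1,E2=f(325,112,.084),f(303,438,.084); v=E2-E1; print('bar',E1,E2,(E1+E2)/2,np.linalg.norm(v),np.degrees(np.arctan2(v[1],v[0])))
# bed far wall from top: holes at crop1 (137,45),(226,41),(315,37) scale 2.9, z=.031
d=np.load('top.npz'); K,T=d['K'],d['T']
W=[ray(K,T,135+u/2.9,170+v/2.9,.031)[:2] for u,v in [(137,45),(226,41),(315,37)]]; print(np.round(W,4)); v=W[0]-W[2]; print(np.degrees(np.arctan2(-v[0],v[1])))
```

```text
[[0.4464 0.1186]
 [0.442  0.2087]
 [0.5161 0.1215]
 [0.5115 0.2115]] [0.47899446 0.16505331]
y-axis yaw 2.76263460444093
y-axis yaw 2.904087744591337
x-axis yaw 2.395902239668335
x-axis yaw 2.2828028327526337
housing corners [[0.4352 0.1086]
 [0.4324 0.217 ]
 [0.5246 0.112 ]
 [0.5197 0.2223]] [0.47799375 0.16498738] 0.10844327640791147 0.0894242711349059
bar [0.43616835 0.16210619] [0.51679008 0.16467895] [0.47647921 0.16339257] 0.08066276018331689 1.8277712719089758
[[0.6422 0.272 ]
 [0.6457 0.1719]
 [0.6493 0.0718]]
2.0376688929617344
```

Request:
carry_out --motion '[[[0.014,0.04,0],0],[[0.028,0.081,0],0],[[0.028,0.081,-0.05],0],[[0.028,0.081,-0.1],0],[[0.028,0.081,-0.15],0],[[0.028,0.081,-0.2],0],[[0.028,0.081,-0.24],0],[[0.028,0.081,-0.27],0],[[0.028,0.081,-0.29],0],[[0.028,0.081,-0.305],0],[[0.028,0.081,-0.311],0],[[0.028,0.081,-0.311],0],[[0.028,0.081,-0.311],0]]'

```text
time: 3.45
position: [0.4796, 0.164, 0.0525]
tool_rot: [2.172, 2.269, 0.002]
ft_force: [0.1, 0.6, 0.3]
grip_width: 1.0
```

Request:
carry_out --motion '[[[0,0,0],0],[[0,0,0],0],[[0,0,0],0],[[0,0,0],0],[[0,0,0],0],[[0,0,0],0],[[0,0,0],0],[[0,0,0],0]]' --grip 1 --squeeze 25

```text
time: 4.25
position: [0.4788, 0.1649, 0.0518]
tool_rot: [-2.171, -2.269, -0.003]
ft_force: [-1.3, 3.6, 5.6]
grip_width: 0.355
```

Request:
carry_out --motion '[[[0,0,0],0],[[0,0,0],0],[[0,0,0],0],[[0,0,0],0],[[0,0,0],0],[[0,0,0],0]]'

```text
time: 4.85
position: [0.4794, 0.166, 0.0524]
tool_rot: [-2.17, -2.271, -0.006]
ft_force: [0.3, 6.0, 4.0]
grip_width: 0.183
```

Request:
carry_out --motion '[[[0,0,0],-0.13],[[0,0,0],-0.26],[[0,0,0],-0.39],[[0,0,0],-0.52],[[0,0,0],-0.65],[[0,0,0],-0.78],[[0,0,0],-0.91],[[0,0,0],-1.04],[[0,0,0],-1.17],[[0,0,0],-1.3],[[0,0,0],-1.43],[[0,0,0],-1.56],[[0,0,0],-1.69],[[0,0,0],-1.82],[[0,0,0],-1.95],[[0,0,0],-2.08],[[0,0,0],-2.21],[[0,0,0],-2.34],[[0,0,0],-2.34],[[0,0,0],-2.34]]'

```text
time: 6.85
position: [0.4794, 0.1659, 0.0524]
tool_rot: [-2.935, 1.112, -0.002]
ft_force: [0.3, 5.3, 3.3]
grip_width: 0.178
```

Run:
```python
from h import *
s=get_state(); print(s['position'],s['tool_rot'],s['joint_positions'].round(3),s['ft_force'],s['torque'],s['grip_width'])
```

```text
[0.47942531 0.16591569 0.05242148] [-2.93494412e+00  1.11177749e+00 -1.56362813e-03] [ 0.123  0.217 -0.552  1.976  0.134  0.981 -1.218] [0.27864715 5.28017091 3.29791639] [ 1.05111803  0.03887547 -0.1111573 ] 0.17803620574252788
```

Request:
carry_out --motion '[[[0,0,0],-0.13],[[0,0,0],-0.26],[[0,0,0],-0.39],[[0,0,0],-0.52],[[0,0,0],-0.65],[[0,0,0],-0.78],[[0,0,0],-0.88],[[0,0,0],-0.98],[[0,0,0],-0.98]]'

```text
time: 7.75
position: [0.4787, 0.166, 0.0524]
tool_rot: [-2.066, 2.364, 0.002]
ft_force: [-2.8, 5.8, 5.5]
grip_width: 0.188
```

Run:
```python
from h import *
s=get_state(); print(s['position'],s['tool_rot'],s['joint_positions'].round(3),s['ft_force'],s['torque'],s['grip_width'])
```

```text
[0.4786534  0.1659706  0.05242144] [-2.06590297e+00  2.36435274e+00  1.83580497e-03] [ 0.019  0.203 -0.438  1.98   0.101  0.979 -2.173] [-2.75246642  5.83282722  5.4852618 ] [1.11914024 0.46208037 0.06838724] 0.18839724985979647
```

Request:
carry_out --motion '[[[0,0,0],-0.1],[[0,0,0],-0.2],[[0,0,0],-0.28],[[0,0,0],-0.36],[[0,0,0],-0.36],[[0,0,0],-0.36]]'

```text
time: 8.35
position: [0.4788, 0.1662, 0.0524]
tool_rot: [-1.612, 2.694, 0.003]
ft_force: [-2.4, 4.5, 5.1]
grip_width: 0.187
```

Request:
carry_out --motion '[[[0,0,0],0],[[0,0,0],0],[[0,0,0],0],[[0,0,0],0],[[0,0,0],0],[[0,0,0],0],[[0,0,0.02],0],[[0,0,0.05],0],[[0,0,0.09],0],[[0,0,0.14],0.1],[[0,0,0.19],0.2],[[0,0,0.24],0.3],[[0,0,0.26],0.4]]' --grip -1

```text
time: 9.65
position: [0.4803, 0.1638, 0.3165]
tool_rot: [-2.115, 2.316, -0.006]
ft_force: [-0.1, 0.3, 0.7]
grip_width: 1.002
```

Run:
```python
from h import *
im,K,T=grab("wrist","w2"); np.savez('w2.npz',im=im,K=K,T=T)
im2,K2,T2=grab("top","t2"); np.savez('t2.npz',im=im2,K=K2,T=T2)
s=get_state(); print(s['position'],s['tool_rot'],s['joint_positions'].round(3),s['grip_width'])
b=cv2.resize(im2[150:280,130:410],(798,370),interpolation=cv2.INTER_CUBIC); cv2.imwrite('pics/t2c.png',b)
```

```text
[0.48031785 0.1639252  0.31498877] [-2.1121533   2.31894002 -0.00544287] [ 0.024 -0.003 -0.403  1.639  0.     1.499 -2.043] 0.9976876907798146
```

View pics/w2.png

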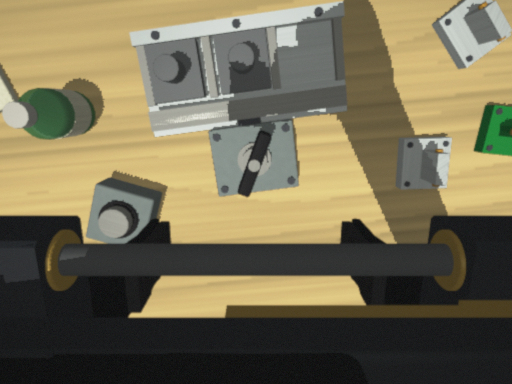

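The keeper is right back: the bar has turned 3.68 rad and its gap to the blanks is visible. The post tops are at about (165,68) and (240,56). Next I check the predicted post positions and refine the guide and switch positions.

```bash
cat >> h.py <<'E'
yb=np.radians(2.4); BO=np.array([.6004,.1696])
def bed(x,y,z): c,s=np.cos(yb),np.sin(yb); return np.array([BO[0]+c*x-s*y,BO[1]+s*x+c*y,z])
E
python3 - <<'E'
from h import *
d=np.load('w2.npz'); im,K,T=d['im'],d['K'],d['T']
f=lambda *p:tuple(int(round(v*8)) for v in proj(K,T,np.array(p)))
for y in (0,.082):
    p=bed(0,y,.077); print(p.round(4),proj(K,T,p))
    pts=np.array([proj(K,T,p+[.015*np.cos(a),.015*np.sin(a),0]) for a in np.linspace(0,6.3,24)])
    cv2.polylines(im,[np.round(pts*8).astype(np.int32)],True,(0,0,255),1,shift=3)
for a in [(.0365,-.131,.031),(.0365,.131,.031)]:
    q=proj(K,T,bed(*a)); cv2.circle(im,tuple(int(v) for v in q),2,(255,0,0),-1)
pts=np.array([proj(K,T,bed(-.122+a*.045,b*.055,.034)) for a,b in [(1,1),(1,-1),(-1,-1),(-1,1)]])
cv2.polylines(im,[np.round(pts*8).astype(np.int32)],True,(0,255,0),1,shift=3)
hsv=cv2.cvtColor(d['im'],cv2.COLOR_BGR2HSV)
cv2.imwrite('pics/ov.png',cv2.resize(im[0:250,80:512],None,fx=1.85,fy=1.85,interpolation=cv2.INTER_CUBIC))
E
```

```text
[0.6004 0.1696 0.077 ] [240.06665119  56.98374382]
[0.597  0.2515 0.077 ] [167.58703028  67.3200331 ]
```

View pics/ov.png

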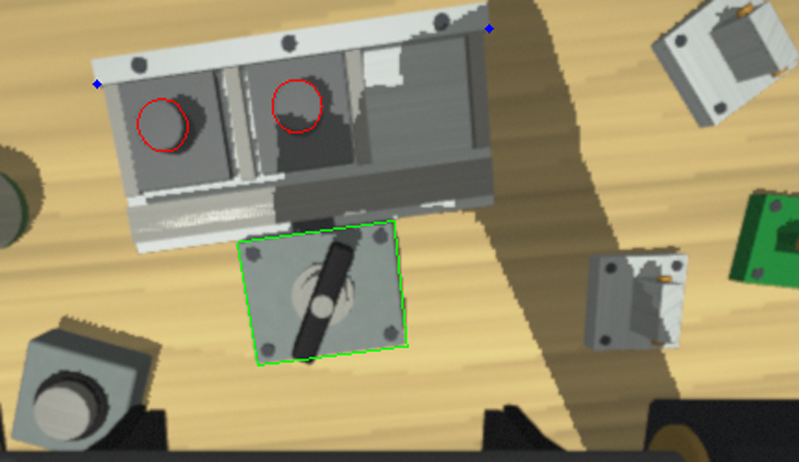

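The overlays fit within about 1 mm. Before reaching for the outer bay, I check the bottle's clearance.

Run:
```python
from h import *
d=np.load('t2.npz'); K,T=d['K'],d['T']; w=np.load('w2.npz')
print('cap top view',ray(K,T,208/1.5625,327/1.5625,.12)); print('cap wrist',ray(w['K'],w['T'],16,116,.12))
s=get_state(); print(s['time'],s['position'])
```

```text
cap top view [0.55805861 0.40498002 0.12      ]
cap wrist [0.55863038 0.40482061 0.12      ]
9.75 [0.48031785 0.1639252  0.31498877]
```

Request:
carry_out --motion '[[[0.03,0.022,0],0.07],[[0.06,0.044,0],0.136],[[0.09,0.066,0],0.136],[[0.118,0.0875,0],0.136],[[0.118,0.0875,-0.05],0.136],[[0.118,0.0875,-0.1],0.136],[[0.118,0.0875,-0.12],0.136],[[0.118,0.0875,-0.12],0.136]]' --grip -0.2

```text
time: 10.55
position: [0.5935, 0.2491, 0.1847]
tool_rot: [2.258, -2.168, -0.007]
ft_force: [0.3, -0.6, -0.1]
grip_width: 0.604
```

Request:
carry_out --motion '[[[0.003,0.002,-0.05],0],[[0.003,0.002,-0.08],0],[[0.003,0.002,-0.1],0],[[0.003,0.002,-0.1],0],[[0.003,0.002,-0.1],0]]'

```text
time: 11.05
position: [0.6004, 0.2535, 0.0928]
tool_rot: [-2.266, 2.174, -0.001]
ft_force: [1.2, 0.1, 0.3]
grip_width: 0.601
```

Request:
carry_out --motion '[[[-0.003,-0.002,-0.025],0],[[-0.003,-0.002,-0.04],0],[[-0.003,-0.002,-0.049],0],[[-0.003,-0.002,-0.049],0],[[-0.003,-0.002,-0.049],0]]'

```text
time: 11.55
position: [0.5973, 0.2516, 0.0433]
tool_rot: [-2.267, 2.174, -0.001]
ft_force: [-0.5, 0.0, -0.9]
grip_width: 0.595
```

Request:
carry_out --motion '[[[0,0,0],0],[[0,0,0],0],[[0,0,0],0],[[0,0,0],0],[[0,0,0],0],[[0,0,0],0],[[0,0,0],0],[[0,0,0],0]]' --grip 1 --squeeze 30

```text
time: 12.35
position: [0.597, 0.2521, 0.0432]
tool_rot: [-2.267, 2.173, 0.0]
ft_force: [-0.1, 2.7, 4.3]
grip_width: 0.334
```

Request:
carry_out --motion '[[[0,0,0.03],0],[[0,0,0.07],0],[[0,0,0.11],0],[[0,-0.02,0.15],0],[[-0.001,-0.06,0.16],0],[[-0.003,-0.105,0.16],0],[[-0.005,-0.15,0.16],0],[[-0.006,-0.195,0.16],0],[[-0.007,-0.24,0.16],0],[[-0.008,-0.285,0.16],0],[[-0.009,-0.33,0.16],0],[[-0.01,-0.375,0.16],0],[[-0.012,-0.42,0.16],0],[[-0.013,-0.465,0.16],0],[[-0.015,-0.51,0.16],0],[[-0.016,-0.555,0.16],0],[[-0.017,-0.595,0.16],0],[[-0.017,-0.62,0.16],0],[[-0.017,-0.63,0.16],0],[[-0.017,-0.63,0.16],0]]'

```text
time: 14.35
position: [0.5782, -0.3801, 0.201]
tool_rot: [2.263, -2.177, -0.004]
ft_force: [0.4, 0.6, -2.0]
grip_width: 0.338
```

Run:
```python
from h import *
s=get_state(); print(s['position'],s['tool_rot'],s['joint_positions'].round(3),s['grip_width'],s['ft_force'])
im,K,T=grab("scene","s3"); cv2.imwrite('pics/s3b.png',cv2.resize(im[60:384,60:400],None,fx=1.8,fy=1.8))
```

```text
[ 0.57818858 -0.38009371  0.20100221] [ 2.26323826 -2.17665492 -0.00407478] [ 0.629  0.424 -0.119  1.357  0.051  1.366 -1.022] 0.3383198981839087 [ 0.41029183  0.56349749 -2.04112929]
```

View pics/s3b.png

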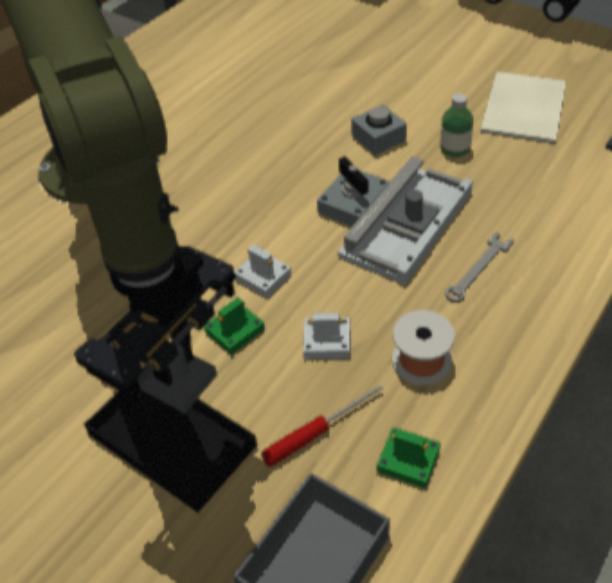

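The blank is held over the +x end of the black tray, so I lower and release it.

Request:
carry_out --motion '[[[0,0,-0.05],0],[[0,0,-0.1],0],[[0,0,-0.13],0],[[0,0,-0.15],0],[[0,0,-0.16],0],[[0,0,-0.167],0],[[0,0,-0.167],0],[[0,0,-0.167],0]]'

```text
time: 15.2
position: [0.5807, -0.3787, 0.0371]
tool_rot: [-2.268, 2.174, -0.003]
ft_force: [-0.3, -0.0, -2.0]
grip_width: 0.339
```

Request:
carry_out --motion '[[[0,0,0],0],[[0,0,0],0],[[0,0,0],0],[[0,0,0],0],[[0,0,0.03],0],[[0,0,0.07],0],[[0,0,0.11],0],[[0,0.03,0.14],0],[[0.001,0.07,0.15],0],[[0.003,0.115,0.15],0],[[0.005,0.16,0.15],0],[[0.007,0.205,0.15],0],[[0.01,0.25,0.15],0],[[0.012,0.3,0.15],0],[[0.014,0.345,0.15],0],[[0.016,0.39,0.15],0],[[0.018,0.435,0.15],0],[[0.02,0.48,0.15],0],[[0.02,0.52,0.15],0],[[0.02,0.5475,0.14],0]]' --grip -0.2

```text
time: 17.2
position: [0.6, 0.1733, 0.1774]
tool_rot: [-2.268, 2.168, -0.001]
ft_force: [0.5, -0.4, -0.2]
grip_width: 0.6
```

Request:
carry_out --motion '[[[0,0,-0.04],0],[[0,0,-0.08],0],[[0,0,-0.11],0],[[0,0,-0.12],0],[[0,0,-0.12],0]]'

```text
time: 17.7
position: [0.5988, 0.1685, 0.0544]
tool_rot: [2.266, -2.173, -0.002]
ft_force: [0.2, -0.6, -0.5]
grip_width: 0.601
```

Request:
carry_out --motion '[[[0,0.001,-0.007],0],[[0,0.001,-0.013],0],[[0,0.001,-0.013],0],[[0,0.001,-0.013],0]]'

```text
time: 18.1
position: [0.6001, 0.1699, 0.0433]
tool_rot: [-2.267, 2.174, -0.001]
ft_force: [-0.7, 0.1, 0.3]
grip_width: 0.597
```

Request:
carry_out --motion '[[[0,0,0],0],[[0,0,0],0],[[0,0,0],0],[[0,0,0],0],[[0,0,0],0],[[0,0,0],0],[[0,0,0],0],[[0,0,0],0]]' --grip 1 --squeeze 30

```text
time: 18.9
position: [0.5998, 0.1697, 0.0427]
tool_rot: [2.267, -2.175, 0.0]
ft_force: [-0.2, -0.8, 1.0]
grip_width: 0.333
```

Request:
carry_out --motion '[[[0,0,0.03],0],[[0,0,0.07],0],[[0,0,0.11],0],[[-0.005,-0.03,0.15],0],[[-0.01,-0.07,0.16],0],[[-0.02,-0.11,0.16],0],[[-0.03,-0.15,0.16],0],[[-0.04,-0.19,0.16],0],[[-0.05,-0.235,0.16],0],[[-0.06,-0.28,0.16],0],[[-0.07,-0.325,0.16],0],[[-0.08,-0.37,0.16],0],[[-0.09,-0.41,0.16],0],[[-0.1,-0.45,0.16],0],[[-0.11,-0.49,0.16],0],[[-0.12,-0.53,0.16],0],[[-0.12,-0.545,0.16],0],[[-0.12,-0.545,0.12],0],[[-0.12,-0.545,0.08],0],[[-0.12,-0.545,0.05],0]]'

```text
time: 20.9
position: [0.4789, -0.3737, 0.0895]
tool_rot: [-2.268, 2.174, 0.005]
ft_force: [0.3, 0.2, -2.4]
grip_width: 0.336
```

Request:
carry_out --motion '[[[0,0,-0.03],0],[[0,0,-0.047],0],[[0,0,-0.056],0],[[0,0,-0.056],0],[[0,0,-0.056],0]]'

```text
time: 21.4
position: [0.4805, -0.3753, 0.0374]
tool_rot: [-2.268, 2.174, -0.002]
ft_force: [0.6, 0.8, -1.4]
grip_width: 0.336
```

Request:
carry_out --motion '[[[0,0,0],0],[[0,0,0],0],[[0,0,0],0],[[0,0,0],0],[[0,0,0.03],0],[[0,0,0.07],0],[[0,0,0.11],0],[[0,0,0.16],0],[[0,0.02,0.2],0],[[-0.01,0.05,0.24],0],[[-0.01,0.09,0.26],0],[[-0.01,0.13,0.28],0],[[-0.01,0.17,0.28],0],[[-0.01,0.21,0.28],0],[[-0.01,0.25,0.28],0],[[-0.01,0.29,0.28],0],[[-0.01,0.29,0.28],0]]' --grip -0.2

```text
time: 23.1
position: [0.47, -0.0784, 0.3175]
tool_rot: [-2.277, 2.161, -0.0]
ft_force: [-0.2, 0.3, 0.6]
grip_width: 0.602
```

Run:
```python
from h import *
w=grab("wrist","w4"); t=grab("top","t4"); np.savez('w4.npz',im=w[0],K=w[1],T=w[2]); np.savez('t4.npz',im=t[0],K=t[1],T=t[2])
s=get_state(); print(s['position'],s['joint_positions'].round(3),w[2].round(3).tolist())
a=cv2.resize(w[0],(512,384)); b=cv2.resize(t[0][120:290,130:420],(512,300),interpolation=cv2.INTER_CUBIC)
cv2.imwrite('pics/m4.png',np.vstack([a[:280],b]))
im,K,T=t; hsv=cv2.cvtColor(im,cv2.COLOR_BGR2HSV); m=((hsv[...,1]<45)&(hsv[...,2]>125)).astype(np.uint8)
cs,_=cv2.findContours(m,cv2.RETR_EXTERNAL,cv2.CHAIN_APPROX_NONE)
for k in cs:
    if cv2.contourArea(k)<120: continue
    q=np.array([ray(K,T,u,v,.02)[:2] for u,v in k[:,0]],np.float32); r=cv2.minAreaRect(q)
    if .3<r[0][0]<.7 and -.4<r[0][1]<0.05: print(k[:,0].mean(0),np.round(r[0],4),np.round(r[1],4),r[2])
```

```text
[ 0.46972803 -0.08460075  0.31704243] [ 0.413 -0.07  -0.274  1.698 -0.018  1.51  -1.386] [[0.052, -0.968, -0.245, 0.537], [-0.999, -0.05, -0.012, -0.075], [-0.001, 0.245, -0.969, 0.479], [0.0, 0.0, 0.0, 1.0]]
[301.68292683 189.95121951] [ 0.622  -0.1191] [0.0565 0.0624] 32.568214416503906
```

View pics/m4.png

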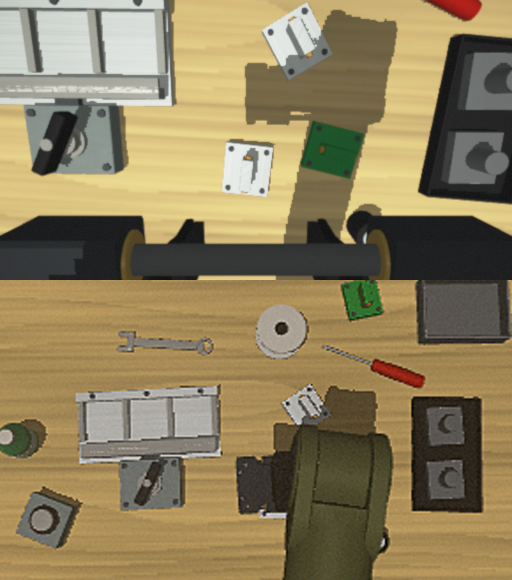

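Both blanks are in the tray. The wrist view shows guide B at (297,41) and guide A at (248,168). I get their poses from the four bolt spots on each base.

```bash
cat > gd.py <<'E'
from h import *
def guide(im,K,T,box,z0=.02,save=None,verbose=True):
    u0,u1,v0,v1=box; c=im[v0:v1,u0:u1]; g=cv2.resize(cv2.cvtColor(c,cv2.COLOR_BGR2GRAY),None,fx=6,fy=6,interpolation=cv2.INTER_CUBIC)
    g=cv2.GaussianBlur(g,(9,9),0)
    bh=cv2.morphologyEx(g,cv2.MORPH_BLACKHAT,cv2.getStructuringElement(cv2.MORPH_ELLIPSE,(45,45)))
    m=(bh>40).astype(np.uint8)
    n,l,st,ce=cv2.connectedComponentsWithStats(m)
    P=[]
    for i in range(1,n):
        x,y,w,h,a=st[i]
        if 120<a<1800 and .5<w/h<2: P.append((ray(K,T,u0+(ce[i][0]+.5)/6-.5,v0+(ce[i][1]+.5)/6-.5,z0)[:2],a,ce[i]))
    if save:
        v=cv2.resize(c,None,fx=6,fy=6,interpolation=cv2.INTER_CUBIC)
        for q in P: cv2.circle(v,tuple(int(t) for t in q[2]),4,(0,0,255),-1)
        cv2.imwrite('pics/'+save+'.png',v)
    return P
E
python3 - <<'E'
from gd import *
d=np.load('w4.npz'); im,K,T=d['im'],d['K'],d['T']
for nm,b in [('A',(215,285,132,205)),('B',(255,340,0,85))]:
    print(nm)
    for p,a,c in guide(im,K,T,b,save='g'+nm): print(p.round(4),a,c.round(0))
a,b=cv2.imread('pics/gA.png'),cv2.imread('pics/gB.png'); h=min(a.shape[0],b.shape[0]); cv2.imwrite('pics/gAB.png',cv2.resize(np.hstack([a[:h],b[:h]]),None,fx=.8,fy=.8))
E
```

```text
A
[ 0.4775 -0.0451] 1056 [ 98. 100.]
[ 0.4746 -0.0932] 1040 [310. 124.]
[ 0.4649 -0.064 ] 589 [179. 160.]
[ 0.4232 -0.0422] 1002 [ 78. 333.]
[ 0.4208 -0.0899] 1006 [282. 353.]
B
[ 0.6518 -0.1295] 1282 [298.  66.]
[ 0.6423 -0.1145] 728 [221. 113.]
[ 0.6356 -0.1308] 881 [297. 152.]
[ 0.6256 -0.0891] 1203 [ 94. 193.]
[ 0.6211 -0.081 ] 218 [ 54. 214.]
[ 0.6198 -0.1426] 1388 [347. 237.]
[ 0.6006 -0.0943] 1012 [111. 323.]
[ 0.6064 -0.1587] 818 [417. 310.]
[ 0.5804 -0.1184] 776 [217. 430.]
```

View pics/gAB.png

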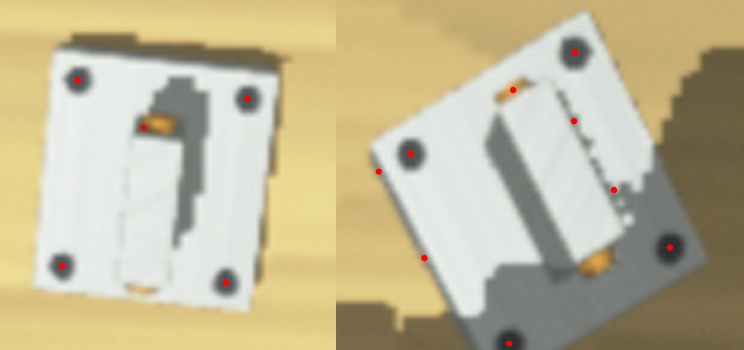

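Guide A is at (0.449, -0.068) with yaw -3.4°. Guide B is at (0.616, -0.124) with yaw 32.7°. I pick A first.

Request:
carry_out --motion '[[[-0.01,0.01,-0.04],-0.05],[[-0.021,0.0175,-0.09],-0.1],[[-0.021,0.0175,-0.14],-0.1],[[-0.021,0.0175,-0.19],-0.1],[[-0.021,0.0175,-0.23],-0.1],[[-0.021,0.0175,-0.26],-0.1],[[-0.021,0.0175,-0.28],-0.1],[[-0.021,0.0175,-0.288],-0.1],[[-0.021,0.0175,-0.288],-0.1],[[-0.021,0.0175,-0.288],-0.1]]'

```text
time: 24.2
position: [0.4497, -0.0685, 0.0296]
tool_rot: [-2.154, 2.286, -0.002]
ft_force: [0.7, 0.1, -0.2]
grip_width: 0.599
```

Request:
carry_out --motion '[[[0,0,0],0],[[0,0,0],0],[[0,0,0],0],[[0,0,0],0],[[0,0,0],0],[[0,0,0],0],[[0,0,0],0],[[0,0,0],0],[[0,0,0],0]]' --grip 1 --squeeze 35

```text
time: 25.1
position: [0.4488, -0.0675, 0.0287]
tool_rot: [-2.156, 2.285, 0.0]
ft_force: [-0.7, 0.5, 1.6]
grip_width: 0.156
```

Request:
carry_out --motion '[[[0,0,0.03],0],[[0,0,0.07],0],[[0,0,0.11],0],[[0.01,0.02,0.14],0.02],[[0.03,0.05,0.15],0.04],[[0.055,0.085,0.15],0.06],[[0.08,0.12,0.15],0.08],[[0.105,0.155,0.15],0.1],[[0.13,0.195,0.15],0.1],[[0.145,0.225,0.15],0.1],[[0.1515,0.237,0.15],0.1],[[0.1515,0.237,0.11],0.1],[[0.1515,0.237,0.09],0.1],[[0.1515,0.237,0.08],0.1],[[0.1515,0.237,0.08],0.1],[[0.1515,0.237,0.08],0.1]]'

```text
time: 26.7
position: [0.6008, 0.169, 0.1094]
tool_rot: [-2.266, 2.175, -0.001]
ft_force: [-0.4, 0.2, -3.0]
grip_width: 0.158
```

Run:
```python
from h import *
s=get_state(); print(s['position'],s['tool_rot'],s['joint_positions'].round(3),s['grip_width'],s['ft_force'])
w=grab("wrist","w5"); t=grab("scene","s5")
cv2.imwrite('pics/m5.png',np.hstack([w[0][:300,60:460],cv2.resize(t[0][100:250,160:360],(400,300),interpolation=cv2.INTER_CUBIC)]))
```

```text
[0.60077519 0.16896895 0.10938221] [-2.26616162e+00  2.17474758e+00 -1.17325480e-03] [ 0.075  0.384 -0.486  1.642  0.192  1.162 -1.986] 0.1582302918264288 [-0.35515012  0.18605464 -2.98944369]
```

View pics/m5.png

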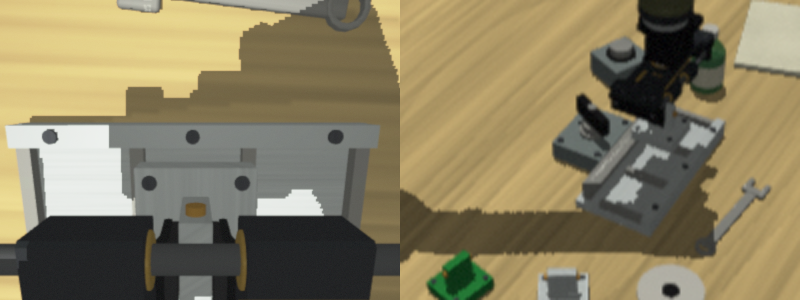

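The block is held square over the middle bay, so I lower it.

Request:
carry_out --motion '[[[0,0,-0.02],0],[[0,0,-0.04],0],[[0,0,-0.053],0],[[0,0,-0.06],0],[[0,0,-0.0645],0],[[0,0,-0.0645],0],[[0,0,-0.0645],0]]'

```text
time: 27.5
position: [0.6008, 0.1695, 0.0449]
tool_rot: [-2.267, 2.174, -0.001]
ft_force: [-0.1, -0.1, -4.6]
grip_width: 0.159
```

Request:
carry_out --motion '[[[0,0,0],0],[[0,0,0],0],[[0,0,0],0],[[0,0,0],0],[[0,0,0],0],[[0,0,0.03],0],[[0,0,0.07],0],[[0,0,0.12],0],[[0,0,0.16],0],[[0,0,0.2],0],[[-0.003,-0.04,0.22],0.1],[[-0.006,-0.08,0.22],0.2],[[-0.01,-0.12,0.22],0.3],[[-0.02,-0.16,0.22],0.4],[[-0.03,-0.2,0.22],0.5],[[-0.04,-0.25,0.22],0.523],[[-0.04,-0.29,0.22],0.523],[[-0.04,-0.29,0.22],0.523],[[-0.04,-0.29,0.22],0.523]]' --grip -0.2

```text
time: 29.4
position: [0.56, -0.1218, 0.264]
tool_rot: [-2.75, 1.518, 0.0]
ft_force: [0.0, 0.1, 0.5]
grip_width: 0.599
```

Run:
```python
from gd import *
s=get_state(); print(s['position'],s['tool_rot'],s['joint_positions'].round(3),s['grip_width'])
im,K,T=grab("wrist","w6"); np.savez('w6.npz',im=im,K=K,T=T)
u,v=proj(K,T,np.array([.616,-.124,.02])); print(u,v); u,v=int(u),int(v)
b=(max(0,u-55),min(512,u+55),max(0,v-55),min(384,v+55))
for p,a,c in guide(im,K,T,b,save='gB2'): print(p.round(4),a,c.round(0))
t=grab("top","t6")[0]; cv2.imwrite('pics/t6c.png',t)
e=cv2.imread('pics/gB2.png'); cv2.imwrite('pics/m6.png',np.hstack([cv2.resize(e,(400,400)),cv2.resize(t[140:270,150:280],(400,400),interpolation=cv2.INTER_CUBIC)]))
```

```text
[ 0.55997499 -0.1217771   0.26401093] [-2.75008648e+00  1.51814077e+00  3.95029503e-04] [ 0.512  0.161 -0.387  1.574  0.061  1.419 -0.889] 0.5989875661234108
282.0520571811552 121.92725560572377
[ 0.6518 -0.1294] 1289 [459. 193.]
[ 0.626  -0.0891] 1240 [210. 195.]
[ 0.6286 -0.1096] 251 [306. 242.]
[ 0.6065 -0.1587] 775 [452. 474.]
[ 0.5804 -0.1183] 756 [211. 477.]
```

View pics/m6.png

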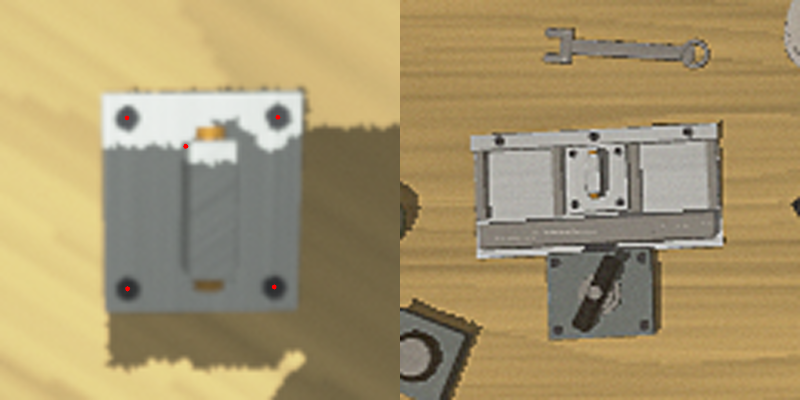

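Guide A sits square in the middle bay, and guide B has not moved. Next I pick B.

Request:
carry_out --motion '[[[0.02,-0.001,-0.03],0],[[0.045,-0.002,-0.07],0],[[0.056,-0.0025,-0.11],0],[[0.056,-0.0025,-0.15],0],[[0.056,-0.0025,-0.19],0],[[0.056,-0.0025,-0.215],0],[[0.056,-0.0025,-0.228],0],[[0.056,-0.0025,-0.235],0],[[0.056,-0.0025,-0.235],0],[[0.056,-0.0025,-0.235],0]]'

```text
time: 30.5
position: [0.6176, -0.123, 0.0307]
tool_rot: [-2.752, 1.513, -0.004]
ft_force: [-0.6, -0.1, -0.5]
grip_width: 0.6
```

Request:
carry_out --motion '[[[0,0,0],0],[[0,0,0],0],[[0,0,0],0],[[0,0,0],0],[[0,0,0],0],[[0,0,0],0],[[0,0,0],0],[[0,0,0],0],[[0,0,0],0]]' --grip 1 --squeeze 35

```text
time: 31.4
position: [0.6163, -0.1233, 0.0291]
tool_rot: [2.752, -1.514, 0.0]
ft_force: [1.1, -0.8, 0.5]
grip_width: 0.152
```

Request:
carry_out --motion '[[[0,0,0.03],0],[[0,0,0.07],0],[[0,0,0.11],0],[[-0.001,0.02,0.14],-0.08],[[-0.003,0.05,0.15],-0.18],[[-0.005,0.09,0.15],-0.28],[[-0.007,0.13,0.15],-0.38],[[-0.009,0.17,0.15],-0.48],[[-0.0125,0.2,0.15],-0.523],[[-0.0125,0.211,0.15],-0.523],[[-0.0125,0.211,0.11],-0.523],[[-0.0125,0.211,0.09],-0.523],[[-0.0125,0.211,0.08],-0.523],[[-0.0125,0.211,0.08],-0.523],[[-0.0125,0.211,0.08],-0.523]]'

```text
time: 32.9
position: [0.6044, 0.0874, 0.1099]
tool_rot: [-2.266, 2.175, -0.001]
ft_force: [-0.4, 0.3, -1.8]
grip_width: 0.159
```

Run:
```python
from h import *
s=get_state(); print(s['position'],s['tool_rot'],s['grip_width'],s['ft_force'])
w=grab("wrist","w7"); t=grab("scene","s7")
cv2.imwrite('pics/m7.png',np.hstack([w[0][:300,60:460],cv2.resize(t[0][100:250,160:360],(400,300),interpolation=cv2.INTER_CUBIC)]))
```

```text
[0.60443311 0.087406   0.10985064] [-2.26619859e+00  2.17465904e+00 -1.09786098e-03] 0.15949817224091384 [-0.38975506  0.34279046 -1.75220226]
```

View pics/m7.png

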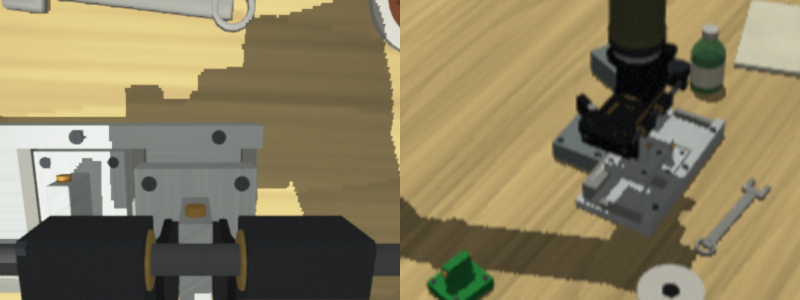

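The block is held square over the right-hand bay. I lower and release it, then rise to check.

Request:
carry_out --motion '[[[0,0,-0.02],0],[[0,0,-0.04],0],[[0,0,-0.053],0],[[0,0,-0.06],0],[[0,0,-0.0645],0],[[0,0,-0.0645],0],[[0,0,-0.0645],0]]'

```text
time: 33.7
position: [0.6044, 0.0879, 0.0454]
tool_rot: [-2.267, 2.174, -0.001]
ft_force: [0.9, 0.2, -3.4]
grip_width: 0.157
```

Request:
carry_out --motion '[[[0,0,0],0],[[0,0,0],0],[[0,0,0],0],[[0,0,0],0],[[0,0,0],0],[[0,0,0.03],0],[[0,0,0.07],0],[[0,0,0.12],0],[[0,0,0.16],0],[[-0.02,0.01,0.2],0],[[-0.06,0.03,0.22],-0.1],[[-0.1,0.05,0.22],-0.2],[[-0.125,0.077,0.22],-0.3],[[-0.125,0.077,0.22],-0.4],[[-0.125,0.077,0.22],-0.5],[[-0.125,0.077,0.22],-0.556],[[-0.125,0.077,0.22],-0.556]]' --grip -0.2

```text
time: 35.4
position: [0.4786, 0.1649, 0.2647]
tool_rot: [-1.584, 2.713, -0.0]
ft_force: [-0.2, -0.1, 0.9]
grip_width: 0.602
```

Run:
```python
from gd import *
s=get_state(); print(s['time'],s['position'],s['tool_rot'],s['joint_positions'].round(3),s['grip_width'])
im,K,T=grab("wrist","w8"); np.savez('w8.npz',im=im,K=K,T=T)
for y in (0,-.082):
    c=bed(0,y,.035); u,v=proj(K,T,c); print('bay',y,c.round(4),u.round(1),v.round(1)); u,v=int(u),int(v)
    b=(max(0,u-45),min(512,u+45),max(0,v-45),min(384,v+45))
    for p,a,q in guide(im,K,T,b,z0=.035): print('   ',(p-c[:2]).round(4),a)
t=grab("top","t8")[0]; cv2.imwrite('pics/m8.png',np.hstack([im[:300,100:500],cv2.resize(t[140:260,150:310],(400,300),interpolation=cv2.INTER_CUBIC)]))
```

```text
35.4 [0.47858292 0.16490393 0.26474881] [-1.58381050e+00  2.71299432e+00 -4.51066218e-04] [ 0.103  0.016 -0.49   1.721  0.008  1.407 -2.473] 0.6020646701067826
bay 0 [0.6004 0.1696 0.035 ] 196.1 69.5
    [ 0.0205 -0.033 ] 1400
    [ 0.0361 -0.0146] 162
    [ 0.0286 -0.0234] 1333
    [ 0.0286 -0.0135] 134
    [0.0312 0.0019] 927
    [0.0266 0.0243] 1391
    [-0.0252 -0.0257] 790
    [-0.0273  0.0222] 991
bay -0.082 [0.6038 0.0877 0.035 ] 260.0 26.3
    [0.0332 0.0285] 1449
    [0.0262 0.0247] 1349
    [-0.0255 -0.0254] 715
    [0.0085 0.0485] 577
    [-0.0275  0.0227] 762
```

View pics/m8.png

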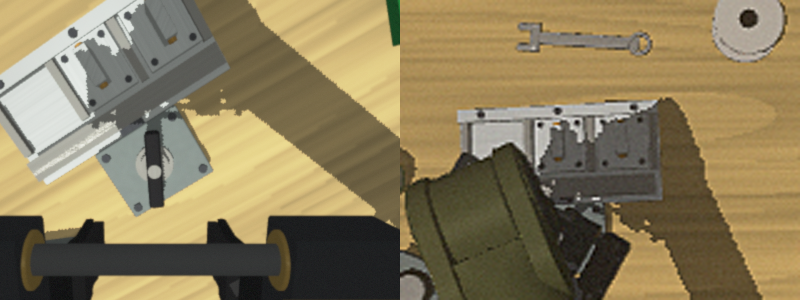

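Both blocks are seated within about 1 mm and square, with the bolts at ±26/±24 mm around the bay centres. Now I grip the screw and turn it anticlockwise.

Request:
carry_out --motion '[[[0,0.0015,-0.04],0.02],[[0,0.0015,-0.08],0.02],[[0,0.0015,-0.12],0.02],[[0,0.0015,-0.16],0.02],[[0,0.0015,-0.19],0.02],[[0,0.0015,-0.205],0.02],[[0,0.0015,-0.213],0.02],[[0,0.0015,-0.213],0.02],[[0,0.0015,-0.213],0.02]]'

```text
time: 36.4
position: [0.4795, 0.1666, 0.0525]
tool_rot: [-1.61, 2.696, -0.0]
ft_force: [0.5, 0.7, 1.0]
grip_width: 0.599
```

Request:
carry_out --motion '[[[0,0,0],0],[[0,0,0],0],[[0,0,0],0],[[0,0,0],0],[[0,0,0],0],[[0,0,0],0],[[0,0,0],0],[[0,0,0],0],[[0,0,0],0],[[0,0,0],0]]' --grip 1 --squeeze 25

```text
time: 37.4
position: [0.4792, 0.1661, 0.0524]
tool_rot: [-1.611, 2.697, -0.002]
ft_force: [-1.0, -1.0, 6.0]
grip_width: 0.186
```

Gripped. I turn by 3.68 rad, in two calls.

Request:
carry_out --motion '[[[0,0,0],0.13],[[0,0,0],0.26],[[0,0,0],0.39],[[0,0,0],0.52],[[0,0,0],0.65],[[0,0,0],0.78],[[0,0,0],0.91],[[0,0,0],1.04],[[0,0,0],1.17],[[0,0,0],1.3],[[0,0,0],1.43],[[0,0,0],1.56],[[0,0,0],1.69],[[0,0,0],1.82],[[0,0,0],1.95],[[0,0,0],2.08],[[0,0,0],2.21],[[0,0,0],2.34],[[0,0,0],2.34],[[0,0,0],2.34]]'

```text
time: 39.4
position: [0.4795, 0.1658, 0.0524]
tool_rot: [3.111, 0.43, 0.002]
ft_force: [-0.8, -2.2, 6.3]
grip_width: 0.183
```

Request:
carry_out --motion '[[[0,0,0],0.13],[[0,0,0],0.26],[[0,0,0],0.39],[[0,0,0],0.52],[[0,0,0],0.65],[[0,0,0],0.78],[[0,0,0],0.9],[[0,0,0],1.0],[[0,0,0],1.1],[[0,0,0],1.18],[[0,0,0],1.25],[[0,0,0],1.3],[[0,0,0],1.3]]'

```text
time: 40.7
position: [0.4796, 0.166, 0.0524]
tool_rot: [2.215, 2.226, 0.001]
ft_force: [-0.7, -1.2, 6.5]
grip_width: 0.182
```

Run:
```python
from h import *
s=get_state(); r=s['tool_rot']; print(s['position'],r,np.degrees(2*np.arctan2(r[1],r[0])),s['joint_positions'].round(3),s['grip_width'],s['ft_force'],s['torque'])
```

```text
[0.47956775 0.16603747 0.05239771] [2.21541548e+00 2.22593605e+00 1.03238383e-03] 90.27144134655462 [ 0.53   0.341 -1.031  1.963  0.343  1.024  0.918] 0.18218644066452577 [-0.70448809 -1.19827356  6.54153583] [-0.19338047  0.06565463  0.10557437]
```

Request:
carry_out --motion '[[[0,0,0],0.03],[[0,0,0],0.05],[[0,0,0],0.06],[[0,0,0],0.06],[[0,0,0],0.06]]'

```text
time: 41.2
position: [0.4795, 0.1661, 0.0524]
tool_rot: [2.152, 2.288, 0.001]
ft_force: [-0.7, -1.5, 7.0]
grip_width: 0.182
```

Request:
carry_out --motion '[[[0,0,0],0],[[0,0,0],0],[[0,0,0],0],[[0,0,0],0],[[0,0,0],0],[[0,0,0.03],0],[[0,0,0.07],0],[[0,0,0.11],0],[[0,0,0.15],0],[[0,0,0.19],0],[[0,0,0.23],0],[[-0.02,0.03,0.25],0],[[-0.02,0.06,0.26],0],[[-0.02,0.06,0.26],0],[[-0.02,0.06,0.26],0]]' --grip -0.2

```text
time: 42.7
position: [0.4584, 0.2262, 0.3111]
tool_rot: [-2.147, -2.293, 0.002]
ft_force: [0.2, -0.9, -0.5]
grip_width: 0.601
```

Run:
```python
from h import *
s=get_state(); print(s['time'],s['position'],s['tool_rot'],s['joint_positions'].round(3))
im,K,T=grab("wrist","w9"); np.savez('w9.npz',im=im,K=K,T=T)
t=grab("scene","s9")[0]; cv2.imwrite('pics/m9.png',np.hstack([im[:300,100:500],cv2.resize(t[100:250,200:400],(400,300),interpolation=cv2.INTER_CUBIC)]))
for c in (np.load('t2.npz'),): 
    g=cv2.GaussianBlur(cv2.cvtColor(c['im'],cv2.COLOR_BGR2GRAY),(3,3),0)[240:272,140:172]
    ci=cv2.HoughCircles(cv2.resize(g,None,fx=6,fy=6,interpolation=cv2.INTER_CUBIC),cv2.HOUGH_GRADIENT,1,200,param1=80,param2=15,minRadius=25,maxRadius=48)
    if ci is not None:
        u,v,r=ci[0,0]; u=140+u/6;v=240+v/6; print('cap px',u,v,r/6,ray(c['K'],c['T'],u,v,.064))
```

```text
42.7 [0.45838199 0.22617009 0.31108435] [-2.14717451e+00 -2.29305970e+00  1.57351012e-03] [ 0.677  0.077 -1.23   1.614  0.073  1.503  1.08 ]
cap px 153.75 255.58333 6.5166664 [0.41708564 0.35313572 0.064     ]
```

View pics/m9.png

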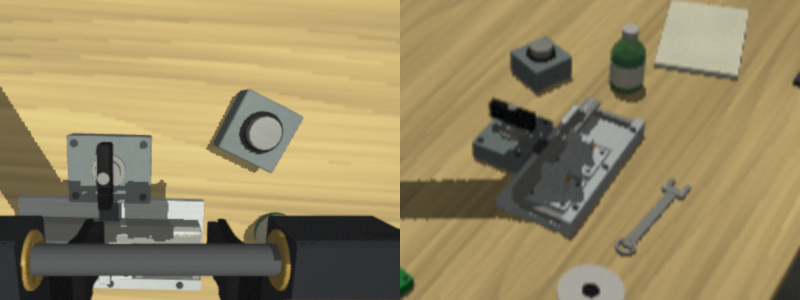

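The keeper is home over the blocks, with the bar back along x. The switch cap is at wrist pixel (364,133). I locate it from both views.

Run:
```python
from h import *
c=np.load('w9.npz')
g=cv2.GaussianBlur(cv2.cvtColor(c['im'],cv2.COLOR_BGR2GRAY),(3,3),0)[100:170,325:405]
ci=cv2.HoughCircles(cv2.resize(g,None,fx=4,fy=4,interpolation=cv2.INTER_CUBIC),cv2.HOUGH_GRADIENT,1,200,param1=80,param2=15,minRadius=50,maxRadius=100)
u,v,r=ci[0,0]; u=325+u/4; v=100+v/4; print(u,v,r/4,ray(c['K'],c['T'],u,v,.064)); print(ray(c['K'],c['T'],364,133,.064))
```

```text
360.375 132.875 21.075 [0.41606394 0.34839376 0.064     ]
[0.41592781 0.35272609 0.064     ]
```

Request:
carry_out --motion '[[[0,0.01,0],-0.12],[[-0.01,0.03,0],-0.24],[[-0.02,0.06,0],-0.36],[[-0.03,0.09,0],-0.48],[[-0.04,0.12,-0.03],-0.6],[[-0.042,0.127,-0.07],-0.72],[[-0.042,0.127,-0.11],-0.8],[[-0.042,0.127,-0.15],-0.8],[[-0.042,0.127,-0.18],-0.8],[[-0.042,0.127,-0.2],-0.8],[[-0.042,0.127,-0.2],-0.8],[[-0.042,0.127,-0.2],-0.8]]' --grip 1

```text
time: 44.0
position: [0.417, 0.3524, 0.1113]
tool_rot: [2.872, 1.272, -0.002]
ft_force: [-0.5, 1.1, 0.3]
grip_width: 0.004
```

Run:
```python
from h import *
s=get_state(); print(s['time'],s['position'],s['tool_rot'],s['joint_positions'].round(3),s['grip_width'],s['ft_force'])
```

```text
44.0 [0.41699685 0.35237964 0.11133783] [ 2.87244902e+00  1.27197622e+00 -1.97112930e-03] [ 0.171  0.372 -1.081  1.818  0.356  1.168 -0.192] 0.004148088418023133 [-0.51755945  1.10135821  0.30084192]
```

Request:
carry_out --motion '[[[0,0,-0.025],0],[[0,0,-0.04],0],[[0,0,-0.046],0],[[0,0,-0.049],0],[[0,0,-0.052],0],[[0,0,-0.054],0],[[0,0,-0.056],0],[[0,0,-0.058],0],[[0,0,-0.058],0],[[0,0,-0.058],0]]'

```text
time: 45.0
position: [0.4171, 0.3536, 0.0544]
tool_rot: [2.872, 1.274, 0.001]
ft_force: [-0.9, -1.3, 5.6]
grip_width: 0.003
```

Request:
carry_out --motion '[[[0,0,0.03],0],[[0,0,0.07],0],[[0,0,0.11],0],[[0,0,0.16],0],[[0,-0.04,0.2],0],[[0.02,-0.09,0.2],0],[[0.03,-0.14,0.2],0],[[0.03,-0.19,0.2],0],[[0.03,-0.24,0.2],0],[[0.03,-0.29,0.2],0],[[0.03,-0.34,0.2],0],[[0.03,-0.39,0.2],0],[[0.03,-0.44,0.2],0],[[0.03,-0.49,0.2],0],[[0.03,-0.54,0.2],0],[[0.03,-0.59,0.2],0],[[0.03,-0.64,0.2],0],[[0.03,-0.69,0.2],0],[[0.03,-0.69,0.2],0],[[0.03,-0.69,0.2],0]]'

```text
time: 47.0
position: [0.446, -0.3385, 0.2527]
tool_rot: [-2.873, -1.268, -0.001]
ft_force: [-0.1, -0.1, 0.1]
grip_width: 0.008
```

Run:
```python
from h import *
s=get_state(); print(s['time'],s['position'],s['qd'].round(3))
t,K,T=grab("top","t10"); c=grab("scene","s10")[0]; z=cv2.imread('pics/s9.png')
R=lambda a,w,h:cv2.resize(a,(w,h),interpolation=cv2.INTER_CUBIC)
print(np.abs(c[100:150,240:300].astype(int)-z[100:150,240:300]).max())
cv2.imwrite('pics/m10.png',np.vstack([np.hstack([R(c[100:250,200:400],400,300),R(z[110:155,250:310],400,300)]),np.hstack([R(t[160:280,140:300],400,300),R(c[110:155,250:310],400,300)])]))
cv2.imwrite('pics/t10full.png',t)
for y in (0,-.082):
    from gd import guide
    p=bed(0,y,.035); u,v=proj(K,T,p).astype(int); print([ (q[0]-p[:2]).round(4).tolist() for q in guide(t,K,T,(u-16,u+16,v-16,v+16),z0=.035)])
```

```text
47.0 [ 0.44599665 -0.33849998  0.25274619] [-0.029 -0.042 -0.06   0.032 -0.034  0.009 -0.01 ]
63
[[0.0455, 0.003], [0.0293, -0.0225], [0.0273, 0.0252]]
[[0.029, -0.0219]]
```

View pics/m10.png

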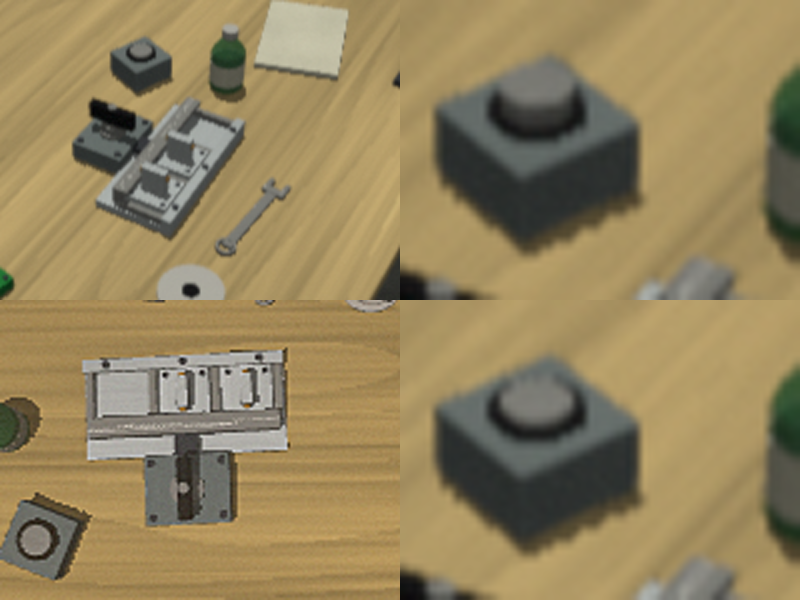

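The cap stays down, the keeper is home and both blocks sit square. The arm is clear and touching nothing, so I hand in.

```bash
python3 -c "
from h import *
print(get_state()['time'],ticket.close_job())"
```

```text
the job is handed in; nothing more can be done
47.1 None
```

I completed the changeover and handed the job in at about 47 s; the hand-in gave no verdict.

**What I did**
- **Screw open:** I turned it clockwise about 3.68 rad, which brought the keeper right back.
- **Blanks:** There were two, in bays 1 and 2. I lifted both into the black tray.
- **Guide blocks:** I found two aluminium ones on the bench and set them in bays 1 and 0. The green look-alikes were left alone.
- **Screw home:** I turned it anticlockwise until the bar was back where it started.
- **Switch:** I pressed it last.

**What the checks showed**
- **Blocks:** Measured before closing the keeper, both were within about 1 mm of their bay centres and square. After closing, the top view still showed them seated with the keeper over them. My automatic bolt detection found only a few bolts in that coarser image; those it found were 2–3 mm further along x than expected, and I went by the picture.
- **Switch:** Before and after pictures show the cap down and staying down after release.
- **Blanks:** I last saw them lying in the tray mid-run, after the second one was placed. I did not check them again at the end.
- **Bystanders:** The bottle and spanner looked undisturbed in the last picture. I did not measure any of the bystanders.
- **Grip and knocks:** I saw no slackening of the grip and no block knocked aside.

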